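Scan the round pot's stock label

ROBOT

A 7-joint arm with a two-finger parallel gripper is mounted at the origin on the work surface. World frame = base frame: x ahead of the robot, y to its left, z up, the work surface at z = 0. Lengths are in mm, angles in rad, forces in N, time in s.
With the tool pointing down it reaches from about 400 to 850 mm from the base axis. Payload 4.5 kg.
Tool frame: the origin (TCP) lies on the centre line of the jaws, within the pads' length; the fingertips stand 11 mm ahead of it and the grasp point (between the pads) lies 8 mm behind it (bot.nose_length is the distance from the TCP to the fingertips, in mm); z points along the fingers, y is the direction in which the jaws open and shut (so a half turn about z gives the same grasp; the last joint's range is limited). The gripper opens to 85 mm and grips with 20 to 120 N. Pads are 22 mm wide; open, the fingers measure 114 mm over their backs; the gripper's body (76 mm by 85 mm) begins 54 mm behind the grasp point. The pads swing forward as they close: fully open they stand 13 mm farther back than shut.
Start: joints at [1.216, 0.689, -0.195, 1.565, 0.157, 0.902, -0.215], TCP at [236.954, -578.365, 242.317] pointing down, gripper open.
Joint ranges: [-3.01, 3.01], [-0.46, 2.08], [-1.47, 1.51], [0.13, 2.56], [-1, 4.14], [0.04, 2.09], [-2.66, 2.66]. Speed limits (rad/s): [2.57, 2.57, 3.14, 3.14, 3.14, 3.14, 3.14].

INTERFACE

Orientations are given as a unit quaternion [w, x, y, z].
In Python, from workcell import bot, read_camera, camera_params, job_done gives the robot as it stands. The module is installed in compiled form; this text tells all that it offers.
- The arm moves only by the tool servo_tool, never from a script. Its argument "rows" is a list of rows, each a list of 7 numbers: the turn, a rotation vector about the tool's x, y, z in degrees, then the shift along the tool's x, y, z in m, then the finger opening in m, from 0 to 0.0854. A call has 1 to 10 rows; each row is the pose to reach, as a shift and turn from the pose measured when the call began, along the tool's axes at that moment; what a row does not reach only later rows make up. A row lasts 1/12 s, in which the tool goes at most 41.7 mm and 7.16 degrees, less where a joint would pass 70% of its speed; a pose out of reach is approached as far as the arm can. A call with a gripper value outside its range is refused whole. The fingers move at their own pace and stop on an object; the grip force is fixed at half the most. Time passes only in rows, so rows that repeat a pose let the fingers close. It gives the time, the measured TCP pose, the force and the opening at its end, in the units of the state.
- bot.sense(): the state, without advancing time (a new reading comes with each control period).
- read_camera(name): name is "side" or "top"; returns (picture, depth): 480x640x3 uint8, blue, green, red; 480x640 float32, mm along the optical axis (not along the pixel's ray), 0 where there is no reading.
- camera_params(name): a dict with "K" (3x3 intrinsics, pixels), "D" ([k1, k2, p1, p2, k3] as OpenCV has them; the pictures are not rectified), "eye" and "attitude" of the camera in the world. Camera axes: x right, y down, z forward; pixel columns grow to the right and rows downward; lengths in mm; the calibration is good to about 2 mm. A picture is of the moment at which its call begins. camera_params takes no time and is no camera call.
- job_done(): hands the job in, once; it reports no verdict.
The state is a dict: "clock": time; "joint_positions": joint angles; "joint_vel": joint speeds; "tau": joint torques, N m; "tcp_pos": TCP position; "tcp_rot": TCP orientation; "contact_force": force on the tool from outside, world axes, zero at the start; "ft_torque": the same for the moment, N m; "grip_width": opening from 0.0 (shut) to 1.0 (fully open).
Only numpy, scipy, OpenCV 4.12 (cv2) and the standard library are available. Lean on these libraries where they do the work, as an engineer would, in place of code of your own. Each camera call takes 0.05 s, during which the arm holds its last target. There are 200 camera calls.

TASK

Pick up the hand scanner from its dock and scan the label on the lid of the round pot (not the rectangular pan's or the square tub's): hold the scanner still for a second or two with its window facing straight down, about 60 mm above the middle of the label and with the long side of its head along the long side of the label, without touching the pot. Then stand the scanner gently back in its dock, window down, and let go; leave the pot, the pan and the tub where they stand.

Things in the scene. Friction and masses are not known exactly. Their poses are not given: they have to be found in the camera images.
- scanner_center (a point): Centre of the grey hand scanner (0.2 kg, 130 mm tall), 65 mm above its underside. It stands on its head, a box 64 (x) by 44 (y) by 34 mm high with the scan window in its underside; centred on the head rises a straight handle 32 (x) by 28 mm (y), from 34 to 130 mm above the underside: grip it from above about 100 mm up. z: up along the handle; x: long side of the head.
- scanner_window (a point): Middle of the scan window, the centre of the scanner's flat underside, 65 mm below scanner_center; same axes. The scanner looks out of it along -z.
- dock_floor (a point): Scanner dock: a fixed black tray 104 mm (its x) by 84 mm (its y), with a rim 6 mm thick and 16 mm high above the table. This point is the centre of its inner floor (92 by 72 mm), 6 mm above the table. The scanner starts centred on it, standing on its head, its axes parallel to the dock's.
- pot_label (a point): Middle of the barcode label on top of the flat lid of the round steel pot (body 120 mm across, lid 132 mm across, top 92 mm above the table, 1.4 kg, stands loose). The white label with black bars is 70 mm (its x, the long side) by 40 mm (its y); z points up.
- pan_lid (a point): Bystander: centre of the lid top of the rectangular steel pan, 176 mm (x) by 108 mm (y), 98 mm high, 1.8 kg, loose. It has a label of the same kind.
- tub_lid (a point): Bystander: centre of the lid top of the square white plastic tub, 122 by 122 mm, 110 mm high, 1.2 kg, loose. It has a label of the same kind.
Mind the look-alikes: they are no part of the job. What is shaped like the part that bears pot_label but green or orange is not meant. Of the things that look like the part that bears dock_floor, the larger one is meant.

How it is judged:
By the outcome, as a careful person would: the job done as asked, in the order asked, and still so for the second after the job is handed in, with the robot touching nothing.
It also fails if it takes over 58 s, if anything falls off the work surface, if the arm or the gripper's body presses on something with over 40 N, if the wrist force passes 120 N, or if a joint passes its speed limit or range.

## Working session

There is one attempt and no reset: what is moved stays moved. The work goes in short steps, Python scripts to look and compute and a tool call to move; the robot and the scene stay as the last step left them, time stands still between calls to the robot, and variables do not carry over. Pictures are saved under pics/ and viewed, about 8 in all and at most 12, crops included, and the job is handed in when it is done.

Besides the shell and the picture viewer there is one more tool, called after "Emit:" as name([rows], argument=value, ...), one row to a line, values as JSON. servo_tool: Moves the arm, as the interface text tells. Its arguments: {"type":"object","properties":{"rows":{"type":"array"}},"required":["rows"]}

```bash
mkdir -p pics; python3 - <<'E'
from workcell import *
import cv2,numpy as np
for n in("top","side"):
    p,d=read_camera(n); cv2.imwrite(f"pics/{n}0.png",p); np.save(f"{n}0.npy",d); c=camera_params(n); print(n,c)
s=bot.sense();print(s['clock'],s['tcp_pos'],s['tcp_rot'],bot.nose_length)
E
```

```text
top {'K': array([[561.15763487,   0.        , 316.8876033 ],
       [  0.        , 561.15763487, 237.92146904],
       [  0.        ,   0.        ,   1.        ]]), 'D': array([-0.12750807,  0.        ,  0.        ,  0.        ,  0.        ]), 'eye': array([ 441.79483568,   19.61684906, 1226.27300674]), 'attitude': array([-0.03397261,  0.70663931, -0.70615531,  0.02917899])}
side {'K': array([[610.93319915,   0.        , 325.8531738 ],
       [  0.        , 610.93319915, 248.92161987],
       [  0.        ,   0.        ,   1.        ]]), 'D': array([-0.14597026,  0.        ,  0.        ,  0.        ,  0.        ]), 'eye': array([ 536.96184723, 1010.21653507,  717.79709222]), 'attitude': array([ 0.00550026, -0.01957833,  0.87783744, -0.47852676])}
0.1 [ 236.69483752 -577.83057055  241.55671395] [-8.06850450e-04  9.81151057e-01  1.93240531e-01 -2.20655270e-04] 11.0
```

View pics/top0.png

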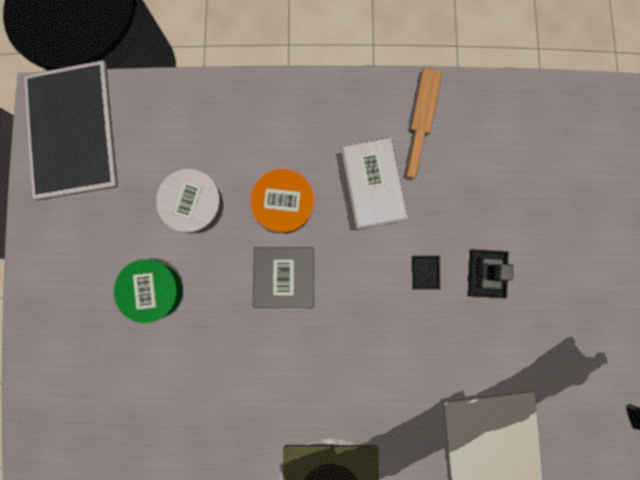

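View pics/side0.png

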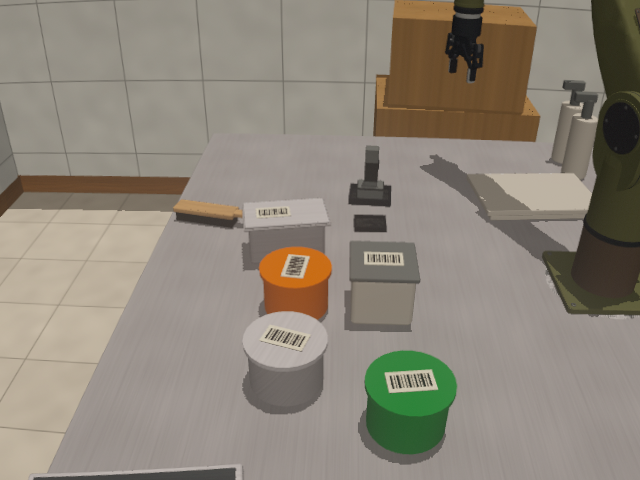

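The top view shows the steel pot at about (188,200) with its label tilted, and the dock with the scanner at (489,273); the small black tray at (426,272) is the decoy. The side view agrees: the pot is at (285,345) and the scanner at (371,175).

```bash
cat > h.py <<'E'
from workcell import *
import cv2,numpy as np
from scipy.spatial.transform import Rotation as R
def ray(n,uv,z):
    c=camera_params(n);u=cv2.undistortPoints(np.float64(uv).reshape(-1,1,2),c['K'],c['D']).reshape(-1,2)
    d=R.from_quat(c['attitude'],scalar_first=True).apply(np.c_[u,np.ones(len(u))]);e=c['eye']
    return e+d*((z-e[2])/d[:,2])[:,None]
def project(n,X):
    c=camera_params(n);r=R.from_quat(c['attitude'],scalar_first=True).inv()
    return cv2.projectPoints(r.apply(np.float64(X).reshape(-1,3)-c['eye']),np.zeros(3),np.zeros(3),c['K'],np.float64(c['D']))[0].reshape(-1,2)
def rect(n,mask,z):
    # largest contour -> world polygon at height z -> min-area rectangle
    cs,_=cv2.findContours(mask,cv2.RETR_EXTERNAL,cv2.CHAIN_APPROX_NONE);k=max(cs,key=cv2.contourArea)
    P=ray(n,k.reshape(-1,2),z)[:,:2]; (c,s,a)=cv2.minAreaRect(np.float32(P)); 
    b=cv2.boxPoints((c,s,a));e=[b[1]-b[0],b[2]-b[1]];e=max(e,key=np.linalg.norm)
    return np.round(c,1),np.round(sorted(s),1),round(np.degrees(np.arctan2(e[1],e[0]))%180,1)
def sub(mask,x0,y0,x1,y1):
    m=np.zeros_like(mask);m[y0:y1,x0:x1]=mask[y0:y1,x0:x1];return m
E
python3 - <<'E'
from h import *
for n,pb,db in(("top",(160,172,216,228),(455,235,530,310)),("side",(255,322,318,352),(340,180,400,212))):
    p=cv2.imread(f"pics/{n}0.png");i=p.astype(int)
    # label paper is greenish/yellowish white: R,G above B
    x0,y0,x1,y1=pb
    crop=p[y0:y1,x0:x1]; print(n,'lid px',i[(215 if n=='top' else 350),(200 if n=='top' else 255)],'sat stats')
    sat=(i[...,1]-(i[...,0]+i[...,2])//2)
    g=cv2.cvtColor(p,cv2.COLOR_BGR2GRAY)
    lab=((g<130)|(sat>5)|(i[...,1]-i[...,0]>8)).astype(np.uint8)*255
    m=cv2.morphologyEx(sub(lab,*pb),cv2.MORPH_CLOSE,np.ones((5,5)))
    m=cv2.morphologyEx(m,cv2.MORPH_OPEN,np.ones((3,3)))
    print(n,'label',rect(n,m,92))
    d=sub((g<60).astype(np.uint8)*255,*db); d=cv2.morphologyEx(d,cv2.MORPH_CLOSE,np.ones((5,5)))
    print(n,'dock',rect(n,d,16))
    big=[cv2.resize(a[y0-8:y1+8,x0-8:x1+8],(390,290),interpolation=cv2.INTER_NEAREST) for a in(p,cv2.cvtColor(m,cv2.COLOR_GRAY2BGR))]
    x0,y0,x1,y1=db
    big2=[cv2.resize(a[y0-30:y1+8,x0-8:x1+8],(390,290),interpolation=cv2.INTER_NEAREST) for a in(p,cv2.cvtColor(d,cv2.COLOR_GRAY2BGR))]
    cv2.imwrite(f"pics/c_{n}.png",np.vstack([np.hstack(big),np.hstack(big2)]))
# pot lid centre check in top via circle
p=cv2.imread("pics/top0.png");D=np.load("top0.npy")
c=ray("top",[(188,200)],92);print(c)
m=((D<1226-82)&(D>1226-105)).astype(np.uint8)*255;m=sub(m,150,160,228,240)
print('lid',rect("top",m,92))
m=((D<1226-115)&(D>1000)).astype(np.uint8)*255;m=sub(m,470,250,530,300);print('handle top',rect("top",m,136),m.sum()/255)
print(D[271,490:520:2])
E
```

```text
top lid px [176 176 189] sat stats
top label (array([622.5, 295.3]), array([42. , 71.3]), np.float32(162.8))
top dock (array([ 472.9, -343.4]), array([ 85.8, 100.7]), np.float32(176.9))
side lid px [170 175 183] sat stats
side label (array([623.5, 295.6]), array([42.5, 71.9]), np.float32(162.9))
side dock (array([ 475. , -331.6]), array([100. , 105.1]), np.float32(86.6))
[[621.74490051 293.00921922  92.        ]]
lid (array([569.9, 279.4]), array([20.1, 45.1]), np.float32(104.0))
handle top (array([ 472.4, -341.8]), array([31.5, 34.8]), np.float32(89.7)) 276.0
[1152.5398 1139.5809 1127.7882 1111.507  1102.5656 1090.1079 1089.0049
 1086.9777 1088.7944 1085.4093 1084.4832 1088.1511 1224.286  1223.1287
 1222.3962]
```

View pics/c_top.png

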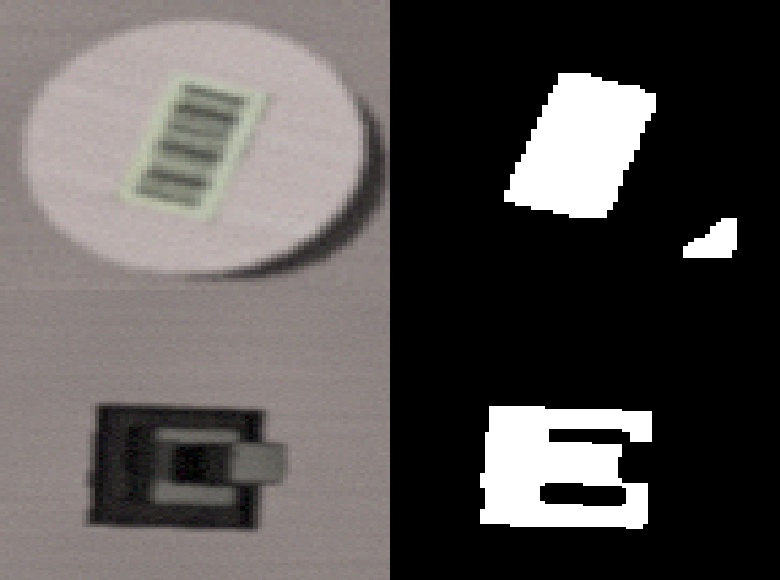

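The crops show a clean label rectangle and a clean dock outline. The two views agree: label at (623, 295.4) with its long axis at -17.2°, and dock at (473, -343) with its axis at -3.2°. I'll grip across the handle's 32 mm side (tool x at 86.8°), which keeps the last joint mid-range.

```bash
cat >> h.py <<'E'
def go(x,y,z,yaw):
    s=bot.sense();q=R.from_quat(s['tcp_rot'],scalar_first=True)
    a=np.radians(yaw);X=np.array([np.cos(a),np.sin(a),0]);Z=np.array([0,0,-1.]);T=R.from_matrix(np.c_[X,np.cross(Z,X),Z])
    print('turn',np.degrees((q.inv()*T).as_rotvec()).round(2),'shift',(q.inv().apply(np.array([x,y,z])-s['tcp_pos'])/1000).round(4))
    print('t',round(s['clock'],2),'tcp',np.round(s['tcp_pos'],1),'F',np.round(s['contact_force'],1),'w',s['grip_width'],'q',np.round(s['joint_positions'],2))
E
python3 -c "
from h import *
go(473,-343.4,250,86.8)"
```

```text
turn [-9.000e-02 -5.000e-02 -6.452e+01] shift [ 0.3076 -0.1273 -0.0083]
t 0.1 tcp [ 236.7 -577.8  241.6] F [ 0.7 -0.1  1.3] w 0.9958135208776445 q [ 1.22  0.69 -0.19  1.57  0.16  0.9  -0.22]
```

Emit:
servo_tool([
  [0,0,-6.5,0.0308,-0.0127,-0.0008,0.085],
  [0,0,-13,0.0615,-0.0255,-0.0017,0.085],
  [0,0,-19.4,0.0923,-0.0382,-0.0025,0.085],
  [0,0,-25.8,0.123,-0.0509,-0.0033,0.085],
  [0,0,-32.3,0.1538,-0.0637,-0.0042,0.085],
  [0,0,-38.7,0.1846,-0.0764,-0.005,0.085],
  [0,0,-45.2,0.2153,-0.0891,-0.0058,0.085],
  [0,0,-51.6,0.2461,-0.1018,-0.0066,0.085],
  [0,0,-58.1,0.2768,-0.1146,-0.0075,0.085],
  [-0.09,-0.05,-64.5,0.3076,-0.1273,-0.0083,0.085],
])

```text
clock: 0.93
tcp_pos: [473.6, -342.2, 249.8]
tcp_rot: [-0.0, 0.725, 0.689, -0.0]
contact_force: [-0.0, -1.0, -0.2]
grip_width: 0.99
```

```bash
python3 - <<'E'
from h import *
p,d=read_camera("top");q,_=read_camera("side")
cv2.imwrite("pics/v1.png",np.hstack([cv2.resize(p[200:340,420:560],(400,400)),cv2.resize(q[90:230,300:440],(400,400))]))
go(473,-343.4,98,86.8)
E
```

```text
turn [ 0.27 -0.28  0.72] shift [-0.0076 -0.0058  0.1524]
t 1.03 tcp [ 478.4 -336.7  250.4] F [0.3 0.2 0.2] w 0.991232291692586 q [ 0.83  0.66 -0.5   1.67  0.38  0.91  0.14]
```

View pics/v1.png

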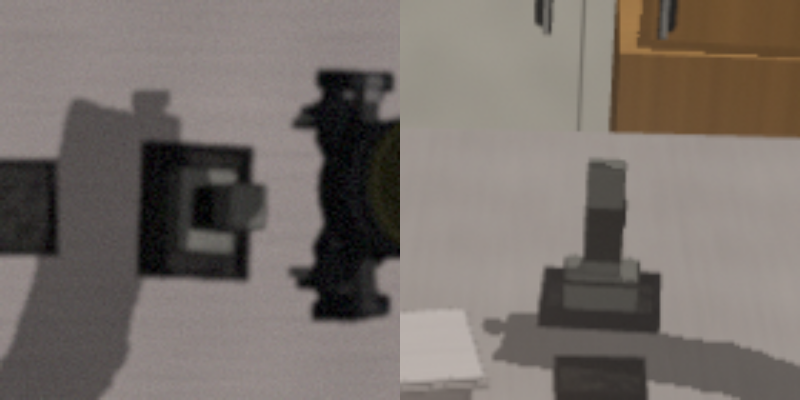

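The fingers sit above the handle and are centred on it in the side view (midpoint at about 605, same as the handle). The arm overshot and is settling. I'll check that against the top view, then correct.

Emit:
servo_tool([
  [0.27,-0.28,0.7,-0.0076,-0.0058,0.03,0.085],
  [0.27,-0.28,0.7,-0.0076,-0.0058,0.05,0.085],
  [0.27,-0.28,0.7,-0.0076,-0.0058,0.06,0.085],
  [0.27,-0.28,0.7,-0.0076,-0.0058,0.06,0.085],
  [0.27,-0.28,0.7,-0.0076,-0.0058,0.06,0.085],
  [0.27,-0.28,0.7,-0.0076,-0.0058,0.06,0.085],
])

```text
clock: 1.53
tcp_pos: [473.2, -344.2, 191.4]
tcp_rot: [0.001, 0.727, 0.687, 0.0]
contact_force: [0.1, -0.2, 0.6]
grip_width: 0.994
```

```bash
python3 - <<'E'
from h import *
p,d=read_camera("top");q,_=read_camera("side")
s=bot.sense();t=s['tcp_pos'];X=[t+[a,0,-5] for a in(-49,0,49)]+[[473,-343.4,136]]
for n,im in(("top",p),("side",q)):
    for u in project(n,X): cv2.circle(im,tuple(np.int32(np.round(u))),1,(0,0,255),-1)
cv2.imwrite("pics/v2.png",np.hstack([cv2.resize(p[200:340,440:580],(400,400)),cv2.resize(q[90:230,300:440],(400,400))]))
go(473,-343.4,98,86.8)
E
```

```text
turn [ 0.13  0.06 -0.01] shift [ 0.0009 -0.0005  0.0936]
t 1.63 tcp [ 473.3 -344.2  191.6] F [ 0.4  0.6 -0. ] w 0.9954246435624463 q [ 0.81  0.73 -0.46  1.73  0.43  0.78  0.09]
```

View pics/v2.png

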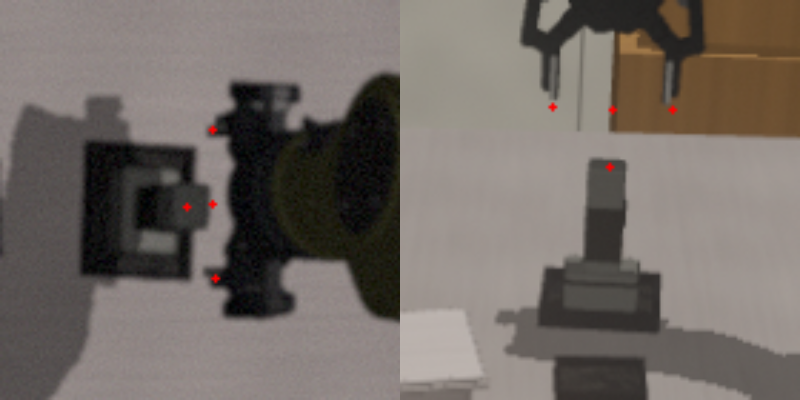

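The projections match: the jaw centre and handle top line up within about 2 mm in both views. Descending.

Emit:
servo_tool([
  [0.1,0.06,0,0.0009,-0.0005,0.015,0.085],
  [0.1,0.06,0,0.0009,-0.0005,0.03,0.085],
  [0.1,0.06,0,0.0009,-0.0005,0.045,0.085],
  [0.1,0.06,0,0.0009,-0.0005,0.06,0.085],
  [0.1,0.06,0,0.0009,-0.0005,0.072,0.085],
  [0.1,0.06,0,0.0009,-0.0005,0.082,0.085],
  [0.1,0.06,0,0.0009,-0.0005,0.089,0.085],
  [0.1,0.06,0,0.0009,-0.0005,0.0936,0.085],
  [0.1,0.06,0,0.0009,-0.0005,0.0936,0.085],
  [0.1,0.06,0,0.0009,-0.0005,0.0936,0.085],
])

```text
clock: 2.47
tcp_pos: [473.3, -343.5, 98.3]
tcp_rot: [0.0, 0.727, 0.687, 0.0]
contact_force: [0.0, -0.1, -0.2]
grip_width: 0.994
```

```bash
python3 -c "
from h import *
go(473,-343.4,98,86.8)"
```

```text
turn [ 0.05  0.01 -0.  ] shift [ 0.     -0.0003  0.0003]
t 2.47 tcp [ 473.3 -343.5   98.3] F [ 0.  -0.1 -0.2] w 0.9943642656236924 q [ 0.76  0.86 -0.37  1.8   0.52  0.59  0.01]
```

Emit:
servo_tool([
  [0,0,0,0,0,0,0.065],
  [0,0,0,0,0,0,0.05],
  [0,0,0,0,0,0,0.042],
  [0,0,0,0,0,0,0.038],
  [0,0,0,0,0,0,0.035],
  [0,0,0,0,0,0,0.032],
  [0,0,0,0,0,0,0.029],
  [0,0,0,0,0,0,0.02],
  [0,0,0,0,0,0,0.0],
  [0,0,0,0,0,0,0.0],
])

```text
clock: 3.3
tcp_pos: [473.0, -343.6, 98.4]
tcp_rot: [0.0, 0.727, 0.687, -0.0]
contact_force: [-1.5, 0.5, 5.4]
grip_width: 0.366
```

Emit:
servo_tool([
  [0,0,0,0,0,0,0.0],
  [0,0,0,0,0,0,0.0],
  [0,0,0,0,0,0,0.0],
  [0,0,0,0,0,0,0.0],
  [0,0,0,0,0,0,0.0],
  [0,0,0,0,0,0,0.0],
])

```text
clock: 3.8
tcp_pos: [473.0, -343.7, 98.5]
tcp_rot: [0.0, 0.727, 0.687, -0.0]
contact_force: [-1.5, 0.3, 3.7]
grip_width: 0.366
```

Emit:
servo_tool([
  [0,0,0,0,0,-0.005,0.0],
  [0,0,0,0,0,-0.015,0.0],
  [0,0,0,0,0,-0.03,0.0],
  [0,0,0,0,0,-0.05,0.0],
  [0,0,0,0,0,-0.07,0.0],
  [0,0,0,0,0,-0.095,0.0],
  [0,0,0,0,0,-0.12,0.0],
  [0,0,0,0,0,-0.14,0.0],
  [0,0,0,0,0,-0.15,0.0],
  [0,0,0,0,0,-0.15,0.0],
])

```text
clock: 4.63
tcp_pos: [474.4, -344.0, 251.1]
tcp_rot: [0.003, 0.727, 0.687, 0.001]
contact_force: [0.9, -0.3, -3.0]
grip_width: 0.37
```

```bash
python3 - <<'E'
from h import *
p,d=read_camera("top");q,_=read_camera("side")
cv2.imwrite("pics/v3.png",np.hstack([cv2.resize(p[200:340,440:580],(400,400)),cv2.resize(q[60:200,300:440],(400,400))]))
go(473,-343.4,98,86.8)
go(623,295.4,260,72.8)
E
```

```text
turn [-0.03  0.01 -0.01] shift [0.     0.0006 0.1499]
t 4.73 tcp [ 472.4 -343.4  247.9] F [ 0.7 -0.7 -3.4] w 0.3670985810287164 q [ 0.83  0.66 -0.49  1.68  0.38  0.9   0.13]
turn [-0.03  0.02 13.99] shift [ 0.6462  0.1145 -0.0123]
t 4.73 tcp [ 472.4 -343.4  247.9] F [ 0.7 -0.7 -3.4] w 0.3670985810287164 q [ 0.83  0.66 -0.49  1.68  0.38  0.9   0.13]
```

View pics/v3.png

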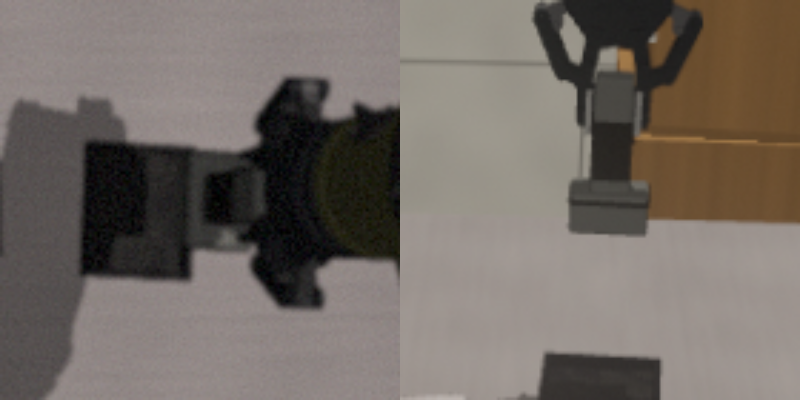

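The scanner is held upright and clear of the dock, with the head at (608,205) in the side crop. Now carrying it to the pot.

Emit:
servo_tool([
  [0,0,0.2,0.006,0.001,-0.002,0],
  [0,0,0.6,0.02,0.0035,-0.004,0],
  [0,0,1,0.042,0.0074,-0.007,0],
  [0,0,1.5,0.067,0.0119,-0.009,0],
  [0,0,2,0.092,0.0163,-0.012,0],
  [0,0,2.5,0.117,0.0207,-0.012,0],
  [0,0,3,0.142,0.0252,-0.012,0],
  [0,0,3.6,0.167,0.0296,-0.012,0],
  [0,0,4.2,0.192,0.034,-0.012,0],
  [0,0,4.7,0.217,0.0384,-0.012,0],
])

```text
clock: 5.57
tcp_pos: [522.1, -127.0, 258.5]
tcp_rot: [-0.001, 0.754, 0.657, -0.001]
contact_force: [0.0, 0.4, -3.1]
grip_width: 0.366
```

```bash
python3 -c "
from h import *
go(623,295.4,260,72.8)"
```

```text
turn [-0.21  0.01  9.28] shift [ 0.4322  0.0418 -0.0016]
t 5.57 tcp [ 522.1 -127.   258.5] F [ 0.   0.4 -3.1] w 0.36612702447645123 q [ 0.44  0.58 -0.47  1.8   0.34  0.84 -0.33]
```

Emit:
servo_tool([
  [0,0,0.5,0.025,0.0024,0,0],
  [0,0,1.1,0.05,0.0048,0,0],
  [0,0,1.6,0.075,0.0072,0,0],
  [0,0,2.1,0.1,0.0097,0,0],
  [0,0,2.7,0.125,0.0121,0,0],
  [0,0,3.2,0.15,0.0145,-0.001,0],
  [0,0,3.8,0.175,0.0169,-0.001,0],
  [0,0,4.3,0.2,0.0193,-0.001,0],
  [0,0,4.8,0.225,0.0218,-0.001,0],
  [-0.1,0,5.4,0.25,0.0242,-0.0015,0],
])

```text
clock: 6.4
tcp_pos: [579.5, 118.8, 258.2]
tcp_rot: [-0.001, 0.784, 0.62, -0.002]
contact_force: [0.4, -0.0, -2.4]
grip_width: 0.37
```

```bash
python3 -c "
from h import *
go(623,295.4,260,72.8)"
```

```text
turn [-0.28  0.1   3.9 ] shift [ 0.1819  0.0017 -0.002 ]
t 6.4 tcp [579.5 118.8 258.2] F [ 0.4 -0.  -2.4] w 0.36965966948535045 q [-0.04  0.65 -0.41  1.64  0.3   0.92 -0.8 ]
```

Emit:
servo_tool([
  [0,0,0.5,0.025,0.0002,0,0],
  [-0.1,0,1.1,0.05,0.0005,0,0],
  [-0.1,0,1.6,0.075,0.0007,-0.001,0],
  [-0.2,0,2.1,0.1,0.001,-0.001,0],
  [-0.2,0.1,2.6,0.122,0.0012,-0.001,0],
  [-0.2,0.1,3.1,0.142,0.0014,-0.002,0],
  [-0.28,0.1,3.4,0.159,0.0016,-0.002,0],
  [-0.28,0.1,3.7,0.172,0.0017,-0.002,0],
  [-0.28,0.1,3.9,0.179,0.0017,-0.002,0],
  [-0.28,0.1,3.9,0.1819,0.0017,-0.002,0],
])

```text
clock: 7.23
tcp_pos: [621.7, 297.1, 258.2]
tcp_rot: [-0.001, 0.804, 0.594, -0.001]
contact_force: [0.3, -0.5, -3.2]
grip_width: 0.371
```

Emit:
servo_tool([
  [0,0,0,0,0,0,0],
  [0,0,0,0,0,0,0],
  [0,0,0,0,0,0,0],
  [0,0,0,0,0,0,0],
])

```text
clock: 7.57
tcp_pos: [621.9, 295.8, 258.2]
tcp_rot: [-0.0, 0.805, 0.594, -0.002]
contact_force: [0.3, 0.3, -2.3]
grip_width: 0.371
```

```bash
python3 - <<'E'
from h import *
p,d=read_camera("top");q,_=read_camera("side")
s=bot.sense();t=s['tcp_pos'];r=R.from_quat(s['tcp_rot'],scalar_first=True)
# scanner axes: x along tool y; underside & top head corners predicted
C=[t+r.apply([b*22,a*32,92.5-h]) for h in(0,34) for a,b in((-1,-1),(1,-1),(1,1),(-1,1))]
for n,im in(("side",q),):
    for u in project(n,C): cv2.circle(im,tuple(np.int32(np.round(u*1))),0,(0,0,255),-1)
cv2.imwrite("pics/v4.png",np.hstack([cv2.resize(p[130:270,110:250],(400,400)),cv2.resize(q[200:400,190:390],(400,400),interpolation=cv2.INTER_CUBIC)]))
go(623,295.4,244.5,72.8)
E
```

```text
turn [-0.14  0.09  0.06] shift [-0.0005  0.0013  0.0139]
t 7.67 tcp [621.9 296.2 258.4] F [-0.1  0.3 -4. ] w 0.36819623198568546 q [-0.34  0.78 -0.36  1.32  0.29  1.09 -1.03]
```

View pics/v4.png

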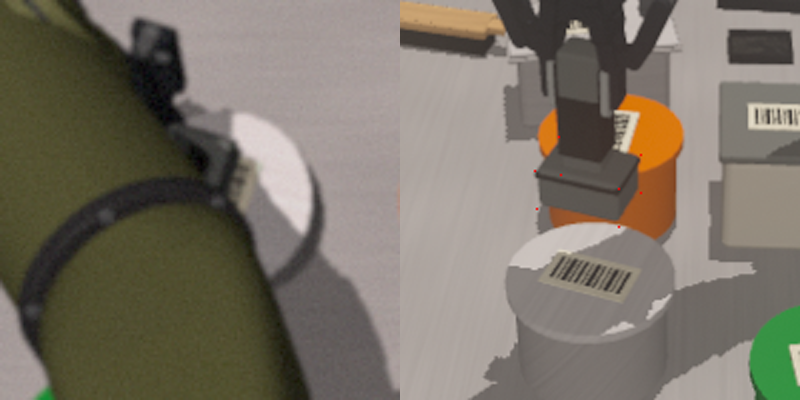

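The side view shows the scanner upright over the pot, with its head parallel to the label. The predicted corners match to within a few pixels. Lowering to the scan height and holding, then a closer check.

Emit:
servo_tool([
  [-0.1,0.1,0.06,-0.0005,0.0013,0.003,0],
  [-0.1,0.1,0.06,-0.0005,0.0013,0.007,0],
  [-0.1,0.1,0.06,-0.0005,0.0013,0.011,0],
  [-0.1,0.1,0.06,-0.0005,0.0013,0.0135,0],
  [-0.1,0.1,0.06,-0.0005,0.0013,0.0139,0],
  [-0.1,0.1,0.06,-0.0005,0.0013,0.0139,0],
  [-0.1,0.1,0.06,-0.0005,0.0013,0.0139,0],
])

```text
clock: 8.25
tcp_pos: [623.0, 295.5, 244.5]
tcp_rot: [-0.0, 0.805, 0.593, -0.0]
contact_force: [-0.2, -0.4, -2.4]
grip_width: 0.367
```

```bash
python3 - <<'E'
from h import *
q,d=read_camera("side")
s=bot.sense();t=s['tcp_pos'];r=R.from_quat(s['tcp_rot'],scalar_first=True)
C=[t+r.apply([b*22,a*32,92.5-h]) for h in(0,34) for a,b in((-1,-1),(1,-1),(1,1),(-1,1))]
u=project("side",C)
z=cv2.resize(q[260:380,230:330],(600,720),interpolation=cv2.INTER_CUBIC)[:600]
for a in u: cv2.circle(z,tuple(np.int32(np.round((a-[230,260]+.5)*6))),2,(0,0,255),-1)
cv2.imwrite("pics/v5.png",z)
# head front face points from depth
c=camera_params("side");ys,xs=np.mgrid[260:330,250:320]
un=cv2.undistortPoints(np.c_[xs.ravel(),ys.ravel()].astype(float).reshape(-1,1,2),c['K'],c['D']).reshape(-1,2)
P=c['eye']+R.from_quat(c['attitude'],scalar_first=True).apply(np.c_[un,np.ones(len(un))]*d[260:330,250:320].reshape(-1,1))
L=(r.inv().apply(P-t)); ok=(abs(L[:,0])<40)&(abs(L[:,1])<45)&(L[:,2]>50)&(L[:,2]<105)
L=L[ok];print(len(L),np.percentile(L,[2,10,50,90,98],axis=0).round(1))
lab=ray("side",[[0,0]],92)
go(623,295.4,244.5,72.8)
E
```

```text
1301 [[-17.4 -31.3  52.1]
 [ -7.  -30.3  56.6]
 [ 18.5  -9.5  63.3]
 [ 21.5  23.9  83.7]
 [ 22.5  30.3  88.4]]
turn [-0.02 -0.04  0.  ] shift [-0.0001 -0.      0.0001]
t 8.3 tcp [623.1 295.5 244.6] F [ 0.3  0.7 -3.1] w 0.36461198115533144 q [-0.33  0.79 -0.36  1.34  0.29  1.06 -1.04]
```

View pics/v5.png

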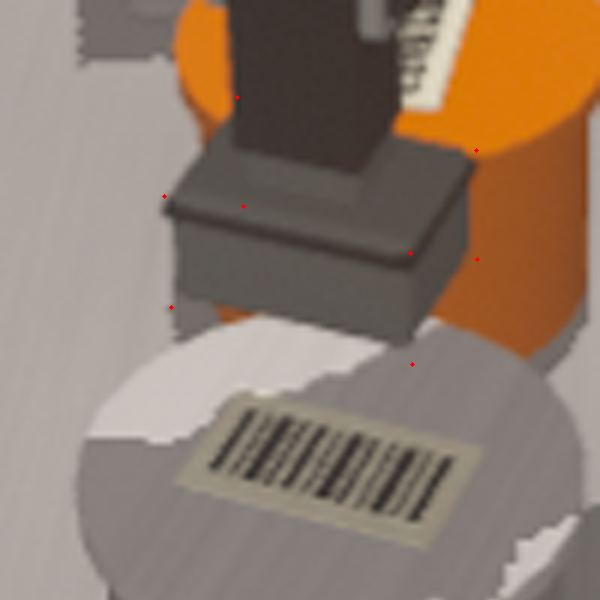

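At 6x zoom the head sits over the label. The sides line up with the label's long edges and match the prediction laterally. The top edges are about 2 mm lower than predicted. The visible lower edge looks about 5 mm higher, probably a visual bezel or chamfer. The mean is consistent with about 60 mm, so I'm holding here.

Emit:
servo_tool([
  [0,0,0,0,0,0,0],
  [0,0,0,0,0,0,0],
  [0,0,0,0,0,0,0],
  [0,0,0,0,0,0,0],
  [0,0,0,0,0,0,0],
  [0,0,0,0,0,0,0],
  [0,0,0,0,0,0,0],
  [0,0,0,0,0,0,0],
  [0,0,0,0,0,0,0],
  [0,0,0,0,0,0,0],
])

```text
clock: 9.13
tcp_pos: [623.1, 295.6, 244.6]
tcp_rot: [-0.0, 0.805, 0.593, 0.0]
contact_force: [0.4, 0.0, -2.1]
grip_width: 0.369
```

Emit:
servo_tool([
  [0,0,0,0,0,0,0],
  [0,0,0,0,0,0,0],
  [0,0,0,0,0,0,0],
  [0,0,0,0,0,0,0],
  [0,0,0,0,0,0,0],
  [0,0,0,0,0,0,0],
  [0,0,0,0,0,0,0],
  [0,0,0,0,0,0,0],
  [0,0,0,0,0,0,0],
  [0,0,0,0,0,0,0],
])

```text
clock: 9.97
tcp_pos: [623.1, 295.5, 244.6]
tcp_rot: [-0.0, 0.805, 0.593, 0.0]
contact_force: [-0.1, 0.2, -1.4]
grip_width: 0.367
```

Emit:
servo_tool([
  [0,0,0,0,0,0,0],
  [0,0,0,0,0,0,0],
  [0,0,0,0,0,0,0],
  [0,0,0,0,0,0,0],
  [0,0,0,0,0,0,0],
  [0,0,0,0,0,0,0],
  [0,0,0,0,0,0,0],
  [0,0,0,0,0,0,0],
  [0,0,0,0,0,0,0],
  [0,0,0,0,0,0,0],
])

```text
clock: 10.8
tcp_pos: [623.1, 295.5, 244.6]
tcp_rot: [-0.0, 0.805, 0.593, 0.0]
contact_force: [0.9, 0.2, -2.7]
grip_width: 0.366
```

```bash
python3 -c "
from h import *
go(473,-343.6,260,86.8)"
```

```text
turn [ -0.02  -0.04 -14.  ] shift [-0.6549  0.0456 -0.0158]
t 10.8 tcp [623.1 295.5 244.6] F [ 0.9  0.2 -2.7] w 0.36551546575277183 q [-0.33  0.79 -0.36  1.34  0.29  1.06 -1.04]
```

Steady hold of 2.5 s done. Carrying it back.

Emit:
servo_tool([
  [0,0,0,-0.004,0,-0.004,0],
  [0,0,-0.4,-0.017,0.0012,-0.008,0],
  [0,0,-0.8,-0.039,0.0027,-0.012,0],
  [0,0,-1.3,-0.064,0.0045,-0.015,0],
  [0,0,-1.9,-0.089,0.0062,-0.0158,0],
  [0,0,-2.4,-0.114,0.0079,-0.0158,0],
  [0,0,-3,-0.139,0.0097,-0.0158,0],
  [0,0,-3.5,-0.164,0.0114,-0.0158,0],
  [0,0,-4,-0.189,0.0132,-0.0158,0],
  [0,0,-4.6,-0.214,0.0149,-0.0158,0],
])

```text
clock: 11.63
tcp_pos: [573.4, 84.1, 261.0]
tcp_rot: [0.0, 0.781, 0.625, 0.0]
contact_force: [0.2, -0.2, -2.9]
grip_width: 0.37
```

```bash
python3 -c "
from h import *
go(473,-343.6,260,86.8)"
```

```text
turn [ 0.04  0.01 -9.42] shift [-0.4393 -0.0046  0.0011]
t 11.63 tcp [573.4  84.1 261. ] F [ 0.2 -0.2 -2.9] w 0.3704430653832058 q [ 0.02  0.63 -0.42  1.68  0.31  0.9  -0.74]
```

Emit:
servo_tool([
  [0,0,-0.5,-0.025,-0.0003,0,0],
  [0,0,-1.1,-0.05,-0.0005,0,0],
  [0,0,-1.6,-0.075,-0.0008,0,0],
  [0,0,-2.1,-0.1,-0.001,0,0],
  [0,0,-2.7,-0.125,-0.0013,0,0],
  [0,0,-3.2,-0.15,-0.0016,0,0],
  [0,0,-3.8,-0.175,-0.0018,0,0],
  [0,0,-4.3,-0.2,-0.0021,0,0],
  [0,0,-4.8,-0.225,-0.0024,0.001,0],
  [0,0,-5.4,-0.25,-0.0026,0.001,0],
])

```text
clock: 12.47
tcp_pos: [515.1, -161.7, 260.7]
tcp_rot: [0.001, 0.75, 0.661, -0.0]
contact_force: [0.8, -0.3, -2.7]
grip_width: 0.367
```

```bash
python3 -c "
from h import *
go(473,-343.6,260,86.8)"
```

```text
turn [ 0.07  0.09 -4.04] shift [-0.1858 -0.0188  0.001 ]
t 12.47 tcp [ 515.1 -161.7  260.7] F [ 0.8 -0.3 -2.7] w 0.3673022935517851 q [ 0.51  0.58 -0.47  1.79  0.34  0.85 -0.25]
```

Emit:
servo_tool([
  [0,0,-0.5,-0.025,-0.0025,0,0],
  [0,0,-1.1,-0.05,-0.005,0,0],
  [0,0,-1.6,-0.075,-0.0076,0,0],
  [0,0,-2.1,-0.1,-0.01,0,0],
  [0,0,-2.6,-0.123,-0.0124,0,0],
  [0,0,-3.1,-0.144,-0.0146,0,0],
  [0,0,-3.5,-0.162,-0.0164,0,0],
  [0,0,-3.8,-0.175,-0.0177,0.001,0],
  [0,0.1,-4,-0.183,-0.0185,0.001,0],
  [0.07,0.1,-4.04,-0.1858,-0.0188,0.001,0],
])

```text
clock: 13.3
tcp_pos: [471.3, -346.0, 260.3]
tcp_rot: [0.0, 0.728, 0.686, -0.001]
contact_force: [-0.1, -0.1, -2.2]
grip_width: 0.365
```

Emit:
servo_tool([
  [0,0,0,0,0,0,0],
  [0,0,0,0,0,0,0],
  [0,0,0,0,0,0,0],
  [0,0,0,0,0,0,0],
])

```text
clock: 13.63
tcp_pos: [471.8, -344.9, 260.5]
tcp_rot: [0.0, 0.727, 0.687, -0.0]
contact_force: [0.3, 1.2, -3.0]
grip_width: 0.373
```

```bash
python3 -c "
from h import *
go(473,-343.6,98.5,86.8)"
```

```text
turn [-0.02  0.05 -0.08] shift [0.0015 0.0012 0.162 ]
t 13.63 tcp [ 471.8 -344.9  260.5] F [ 0.3  1.2 -3. ] w 0.3727995269802576 q [ 0.84  0.65 -0.5   1.66  0.37  0.93  0.15]
```

Lower to about 10 mm above the seat, then check.

Emit:
servo_tool([
  [0,0,0,0.0015,0.0012,0.01,0],
  [0,0,0,0.0015,0.0012,0.03,0],
  [0,0,0,0.0015,0.0012,0.05,0],
  [0,0,0,0.0015,0.0012,0.07,0],
  [0,0,0,0.0015,0.0012,0.09,0],
  [0,0,0,0.0015,0.0012,0.11,0],
  [0,0,0,0.0015,0.0012,0.127,0],
  [0,0,0,0.0015,0.0012,0.14,0],
  [0,0,0,0.0015,0.0012,0.148,0],
  [0,0.05,0,0.0015,0.0012,0.15,0],
])

```text
clock: 14.47
tcp_pos: [472.5, -342.4, 108.7]
tcp_rot: [-0.002, 0.727, 0.687, -0.0]
contact_force: [-0.3, 0.4, -3.5]
grip_width: 0.37
```

Emit:
servo_tool([
  [0,0,0,0,0,0,0],
  [0,0,0,0,0,0,0],
  [0,0,0,0,0,0,0],
])

```text
clock: 14.72
tcp_pos: [473.1, -342.4, 109.4]
tcp_rot: [-0.001, 0.727, 0.687, 0.0]
contact_force: [-0.4, 0.4, -1.8]
grip_width: 0.37
```

```bash
python3 - <<'E'
from h import *
go(473,-343.6,98.5,86.8)
p,d=read_camera("top");q,_=read_camera("side")
cv2.imwrite("pics/v6.png",np.hstack([cv2.resize(p[220:320,440:540],(400,400)),cv2.resize(q[140:220,330:410],(400,400))]))
E
```

```text
turn [-0.08 -0.08 -0.  ] shift [-0.0012 -0.0001  0.0109]
t 14.72 tcp [ 473.1 -342.4  109.4] F [-0.4  0.4 -1.8] w 0.3702559318405096 q [ 0.77  0.84 -0.39  1.79  0.51  0.61  0.02]
```

View pics/v6.png

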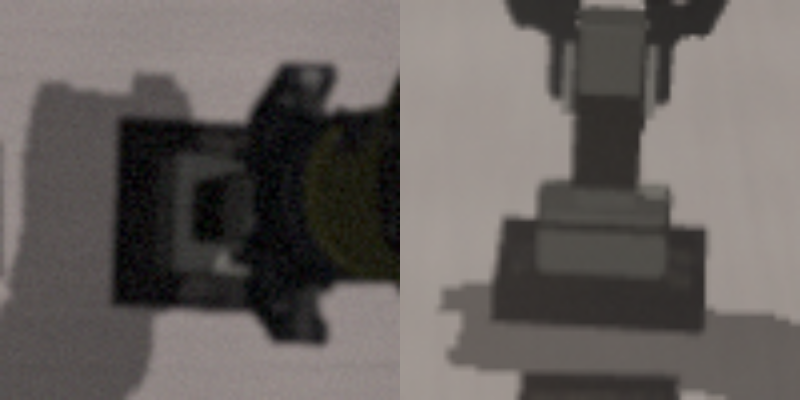

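The head hangs centred over the dock in both views. Lowering gently until the wrist force changes.

Emit:
servo_tool([
  [-0.08,-0.08,0,-0.0012,0,0.001,0],
  [-0.08,-0.08,0,-0.0012,0,0.003,0],
  [-0.08,-0.08,0,-0.0012,0,0.005,0],
  [-0.08,-0.08,0,-0.0012,0,0.007,0],
  [-0.08,-0.08,0,-0.0012,0,0.0085,0],
  [-0.08,-0.08,0,-0.0012,0,0.0095,0],
  [-0.08,-0.08,0,-0.0012,0,0.0095,0],
  [-0.08,-0.08,0,-0.0012,0,0.0095,0],
])

```text
clock: 15.48
tcp_pos: [472.9, -343.7, 99.8]
tcp_rot: [0.0, 0.727, 0.687, -0.0]
contact_force: [0.5, -0.3, -2.0]
grip_width: 0.368
```

Emit:
servo_tool([
  [0,0,0,0,0,0.0005,0],
  [0,0,0,0,0,0.001,0],
  [0,0,0,0,0,0.001,0],
  [0,0,0,0,0,0.001,0],
])

```text
clock: 15.82
tcp_pos: [472.9, -343.8, 98.8]
tcp_rot: [-0.0, 0.727, 0.687, -0.0]
contact_force: [0.2, 0.3, -2.6]
grip_width: 0.365
```

Emit:
servo_tool([
  [0,0,0,0,0,0.0005,0],
  [0,0,0,0,0,0.0008,0],
  [0,0,0,0,0,0.0008,0],
  [0,0,0,0,0,0.0008,0],
])

```text
clock: 16.15
tcp_pos: [473.0, -343.8, 98.5]
tcp_rot: [0.0, 0.727, 0.687, -0.0]
contact_force: [-1.1, 0.4, 2.9]
grip_width: 0.368
```

The force rose to +2.9 N at the same TCP height as at the grasp (98.5), so the scanner is seated. Releasing slowly.

Emit:
servo_tool([
  [0,0,0,0,0,0,0.03],
  [0,0,0,0,0,0,0.032],
  [0,0,0,0,0,0,0.034],
  [0,0,0,0,0,0,0.037],
  [0,0,0,0,0,0,0.042],
  [0,0,0,0,0,0,0.05],
  [0,0,0,0,0,0,0.06],
  [0,0,0,0,0,0,0.075],
  [0,0,0,0,0,0,0.085],
  [0,0,0,0,0,0,0.085],
])

```text
clock: 16.98
tcp_pos: [473.0, -343.8, 98.5]
tcp_rot: [0.0, 0.727, 0.687, -0.0]
contact_force: [0.3, -0.2, 0.1]
grip_width: 0.993
```

Emit:
servo_tool([
  [0,0,0,0,0,0,0.085],
  [0,0,0,0,0,-0.005,0.085],
  [0,0,0,0,0,-0.015,0.085],
  [0,0,0,0,0,-0.03,0.085],
  [0,0,0,0,0,-0.05,0.085],
  [0,0,0,0,0,-0.075,0.085],
  [0,0,0,0,0,-0.1,0.085],
  [0,0,0,0,0,-0.12,0.085],
  [0,0,0,0,0,-0.135,0.085],
  [0,0,0,0,0,-0.14,0.085],
])

```text
clock: 17.82
tcp_pos: [474.4, -344.2, 242.1]
tcp_rot: [0.003, 0.727, 0.687, 0.001]
contact_force: [0.2, 0.4, 0.1]
grip_width: 0.993
```

Emit:
servo_tool([
  [0,0,0,0,0,0,0.085],
  [0,0,0,0,0,0,0.085],
  [0,0,0,0,0,0,0.085],
  [0,0,0,0,0,0,0.085],
])

```text
clock: 18.15
tcp_pos: [473.7, -343.9, 241.0]
tcp_rot: [0.002, 0.727, 0.687, 0.0]
contact_force: [-0.4, 0.1, -0.2]
grip_width: 0.994
```

```bash
python3 - <<'E'
from h import *
go(473,-343.6,98.5,86.8)
p,d=read_camera("top");q,_=read_camera("side")
i=cv2.absdiff(p,cv2.imread("pics/top0.png")).max(2); j=cv2.absdiff(q,cv2.imread("pics/side0.png")).max(2)
for nm,a,b in(("pot",(i,150,160,225,240),(j,240,312,330,405)),("pan",(i,340,135,410,230),(j,240,200,330,260)),("tub",(i,250,245,316,310),(j,345,240,420,325))):
    print(nm,[int((m[y0:y1,x0:x1]>40).sum()) for m,x0,y0,x1,y1 in(a,b)])
cv2.imwrite("pics/v7.png",np.hstack([cv2.resize(p[220:320,440:540],(400,400)),cv2.resize(q[120:220,320:420],(400,400))]))
E
```

```text
turn [ 0.18  0.12 -0.01] shift [ 0.0006 -0.0012  0.1425]
t 18.15 tcp [ 473.7 -343.9  241. ] F [-0.4  0.1 -0.2] w 0.9944391874909387 q [ 0.83  0.67 -0.49  1.68  0.39  0.88  0.13]
pot [0, 0]
pan [0, 0]
tub [0, 0]
```

View pics/v7.png

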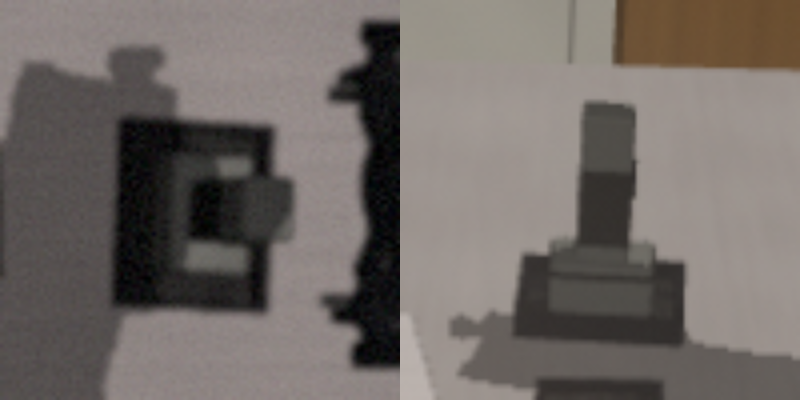

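The scanner stands upright and centred in the dock, the gripper is clear above it, and no pixels changed at the pot, pan or tub.

```bash
python3 -c "
from workcell import *
print(job_done())"
```

```text
the job is handed in; nothing more can be done
None
```

I scanned the round steel pot's label, put the scanner back in its dock, and handed the job in at about 18 s on the robot's clock.

- **Scan:** I gripped the scanner across the 32 mm side of its handle and held it still for about 2.5 s. By the arm's reading it was within 1 mm of the measured label centre, with its axis on the label's long side (-17.2°). The window was about 60 mm above the lid, taking the grip height as unchanged from pick-up.
- **Put-back:** I lowered the scanner until light contact (about 3 N), let go slowly and backed straight up.
- **Last checks:** Both views show the scanner upright and centred in the dock. The gripper was about 90 mm above it with no contact force. No pixels changed at the pot, pan or tub compared with the first pictures.
- **Disagreement:** During the scan, the side view showed the head's top edge about 2 mm lower than predicted. Its visible bottom edge looked about 5 mm higher. I took the bottom edge to be a chamfer or bezel but did not resolve it, so the actual scan height may have been about 57 to 65 mm.

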